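Clamp a grooved block in an inclined bench vise

ROBOT

A 6-joint arm with a two-finger parallel gripper is mounted at the origin on the work surface. World frame = base frame: x ahead of the robot, y to its left, z up, the work surface at z = 0. Lengths are in mm, angles in rad, forces in N, time in s.
With the tool pointing down it reaches from about 275 to 1000 mm from the base axis. Payload 8.4 kg.
Tool frame: the origin (TCP) lies at the very end of the fingers, on their centre line; the grasp point (between the pads) lies 19 mm behind it (r.tcp_to_grasp is the distance from the TCP to the grasp point, in mm); z points along the fingers, y is the line along which they close (so a half turn about z gives the same grasp; the last joint's range is limited). The gripper opens to 85 mm and grips with 20 to 120 N. Pads are 22 mm wide; open, the fingers measure 114 mm over their backs; the gripper's body (76 mm by 85 mm) begins 54 mm behind the grasp point. The pads swing forward as they close: fully open they stand 13 mm farther back than shut.
Start: joints at [1.317, 0.353, 1.633, -0, 1.155, -0.002], TCP at [155.716, 605.294, 231.281] pointing down, gripper open.
Joint ranges: [-2.63, 2.63], [-0.92, 2.1], [0.06, 2.66], [-1.3, 4.44], [0, 2.69], [-3.02, 3.02]. Speed limits (rad/s): [2.22, 2.22, 2.79, 3.14, 3.14, 3.14].

INTERFACE

Orientations are given as [roll, pitch, yaw] about the fixed x, y, z axes, in that order (R = Rz(yaw) Ry(pitch) Rx(roll)).
In Python, from rig import r gives the robot as it stands. The module is installed in compiled form; this text tells all that it offers.
- The arm moves only by the tool play_rows, never from a script. Its argument "rows" is a list of rows, each an object with "dp": the shift along the tool's x, y, z in units of 40 mm (1.0 is 40 mm), a list of three; "turn": the turn, a rotation vector about the tool's x, y, z in units of 6 degrees (1.0 is 6 degrees), a list of three; "fingers": the closure, from 0 (fully open) to 1 (shut). In form: [{"dp": [tx, ty, tz], "turn": [wx, wy, wz], "fingers": fingers}, ...]. A call has 1 to 5 rows; each row shifts and turns the commanded pose from where the row before left it, along the tool's axes as they then stand; what a row does not reach is not made up. A row lasts 1/12 s, in which the tool goes at most 41.7 mm and 7.16 degrees, less where a joint would pass 70% of its speed; a pose out of reach is approached as far as the arm can. A call is refused whole if a number of a shift passes 1 or a number of a turn 1, either way. A call with a gripper value outside its range is refused whole. The fingers move at their own pace and stop on an object; "force" is the grip in N (left out, the last holds). Time passes only in rows, so rows that do not move let the fingers close. It gives the time, the measured TCP pose, the force, the opening and the grip force at its end, in the units of the state.
- r.sense(): the state, without advancing time (a new reading comes with each control period).
- r.grab_frame(name): name is "scene" or "top"; returns a dict with "pixels" (400x640x3 uint8, red, green, blue), "fx", "fy", "cx", "cy" (pixels), "dist" ([k1, k2, p1, p2, k3] as OpenCV has them; the pictures are not rectified), "pose" (4x4, takes a point from camera to world coordinates). Camera axes: x right, y down, z forward; pixel columns grow to the right and rows downward; lengths in mm; the calibration is good to about 2 mm. A picture is of the moment at which its call begins. There is no depth.
- r.sign_off(): hands the job in; it is judged then, once.
The state is a dict: "clock": time; "qpos": joint angles; "qvel": joint speeds; "joint_efforts": joint torques, N m; "eef_pos": TCP position; "tcp_rot": TCP orientation; "contact_force": force on the tool from outside, world axes, zero at the start; "wrist_torque": the same for the moment, N m; "opening": opening from 0.0 (shut) to 1.0 (fully open); "grasp_force": force on a finger pad.
Only numpy, scipy, OpenCV 4.12 (cv2) and the standard library are available. Lean on these libraries where they do the work, as an engineer would, in place of code of your own. Each camera call takes 0.05 s, during which the arm holds its last target. There are 200 camera calls.

TASK

Stand the grooved maple block in the inclined vise, groove outward, seated flat on the two parallels with its length along the jaws and about midway across them, and while the sliding jaw is still open press it firmly against the fixed jaw. Then push the sliding jaw up to it by its lug until the block is clamped firmly, without crushing the wood, and let go. Leave everything else on the bench where it is.

Things in the scene. Friction and masses are not known exactly. Their poses are not given: they have to be found in the camera images.
- block: The work: maple block, 40 mm (its x) by 56 mm (y, length) by 52 mm tall (z up), 0.07 to 0.14 kg; one groove 10 mm wide, 8 mm deep along the middle of its top, parallel to y. Origin: centre of underside. Stands on the bench, groove up, among two other offcuts without a groove, in any of three places. Its plain ends, 56 mm apart across y, are good to grip. Half a turn about z makes no difference.
- block_top (a point): The centre of the block's top, in the mouth of the groove, 52 mm above its underside.
- vise_bed: Flat steel bed of a vise, inclined 30 deg, rising away from the robot. Origin: on the bed, midway across, at the foot of the fixed jaw's face. x: up the slope, from fixed to sliding jaw; y: level, along the jaws; z: square to the bed, leaning 30 deg from vertical towards the robot. Bed 80 mm wide, from x = -35 to 140 mm. Bolted down; place and yaw vary; its base is 190 by 110 mm.
- seat (a point): Where the centre of the seated block's underside belongs: (20, 0, 12) mm in the bed's frame, same axes. It is level with the tops of two fixed parallels, bars 7 mm wide, 12 mm high, 44 mm long (along y), centred at x = 6.5 and 31.5 mm from the fixed jaw's face; the block stands on both, its length along y, its 40 mm along x.
- fixed_jaw: The fixed jaw at the lower, robot-side end of the bed, 44 mm wide (y), 26 mm thick, 34 mm high above the bed. Same origin and axes as the bed: its face is the plane x = 0, facing +x, up the slope. The block's ends stick out 6 mm past the jaws either side.
- jaw_slide (a joint): Gap between the jaw faces, m: 0 shut, 0.095 fully open; starts between 0.064 and 0.085; about 0.040 on the block. The sliding jaw (44 mm wide, 32 mm thick, 34 mm high above the bed, 0.4 kg) moves along the bed's x, has no screw, stays where it is left, and takes about 4 N to push down the slope (closing), 8 N up.
- jaw_lug (a point): Centre of the top of the steel lug on the sliding jaw, to grip or push it by: 16 mm thick (bed x), 24 mm wide (bed y), 40 mm high, standing on the jaw's top, square to the bed, its axis 18 mm behind the jaw's face, its top 74 mm above the bed. Moves with the jaw.
- offcut_low: Bystander: plain flat maple offcut 45 x 70 x 24 mm. Origin: centre of underside.
- offcut_wedge: Bystander: stepped maple offcut 50 x 50 mm, 40 mm high on one half and 18 mm on the other. Origin: centre of underside.
- glue: Bystander: white glue bottle, diameter 56 mm, 150 mm tall. Origin: centre of underside.
- screw_jar: Bystander: glass jar, diameter 64 mm, 75 mm tall. Origin: centre of underside.
- mallet: Bystander: hammer lying on the bench, 270 mm long along its x.
- bar_clamp: Bystander: bar clamp lying on the bench, steel bar 300 mm along its x, jaws reaching 80 mm to its -y, 28 mm high.
- square: Bystander: try square lying on the bench; stock 110 mm along its y, blade 170 mm along its x, 16 mm high.

How it is judged:
By the outcome, as a careful person would: the job done as asked, in the order asked, and still so for the second after the job is handed in, with the robot touching nothing.
It also fails if it takes over 58 s, if anything falls off the work surface, if the arm or the gripper's body presses on something with over 40 N, if the wrist force passes 120 N, or if a joint passes its speed limit or range.

## Working session

There is one attempt and no reset: what is moved stays moved. The work goes in short steps, Python scripts to look and compute and a tool call to move; the robot and the scene stay as the last step left them, time stands still between calls to the robot, and variables do not carry over. Pictures are saved under pics/ and viewed, at most 10 in all, crops included, and the job is handed in when it is done.

Besides the shell and the picture viewer there is one more tool, called by a JSON object that holds its "method" and its "body". play_rows: Moves the arm, as the interface text tells. Its arguments: {"type":"object","properties":{"rows":{"type":"array"},"force":{"type":"number"}},"required":["rows"]}

```bash
mkdir -p pics; cat > h.py <<'E'
import numpy as np, cv2
from rig import r
def grab(n,f):
    d=r.grab_frame(n); cv2.imwrite('pics/'+f+'.png',d['pixels'][:,:,::-1]); np.savez('pics/'+f+'.npz',**d); return d
E
python3 - <<'E'
from h import *
for n in('scene','top'):
    d=grab(n,n+'0'); print(n,d['fx'],d['fy'],d['cx'],d['cy'],d['dist'],np.round(d['pose'],3).tolist())
print(r.sense())
E
```

```text
scene 484.1721125952038 484.1721125952038 323.21138456843215 194.2815087158157 [-0.09523317  0.          0.          0.          0.        ] [[0.492, 0.685, -0.537, 1312.529], [0.87, -0.387, 0.305, -371.639], [0.001, -0.617, -0.787, 1199.214], [0.0, 0.0, 0.0, 1.0]]
top 405.7343956791403 405.7343956791403 320.962181498752 196.93065462831993 [-0.10399833  0.          0.          0.          0.        ] [[0.011, -0.993, 0.12, 423.471], [-1.0, -0.013, -0.013, 68.051], [0.014, -0.12, -0.993, 1227.46], [0.0, 0.0, 0.0, 1.0]]
{'clock': 0.1, 'qpos': array([ 1.31662156e+00,  3.53610577e-01,  1.63407001e+00,  2.41524703e-05,
        1.15519671e+00, -2.38297308e-03]), 'qvel': array([ 0.00220307, -0.00060952, -0.0028954 , -0.00139333, -0.00031808,
        0.00037364]), 'joint_efforts': array([-2.83870777e-04, -6.06355047e+01, -3.42817426e+01,  9.71629902e-05,
        4.04867227e-03, -1.66079229e-05]), 'eef_pos': array([155.5854062 , 604.87630373, 230.61257707]), 'tcp_rot': array([-3.14030806e+00, -2.51451510e-05,  2.88979108e+00]), 'contact_force': array([-0.12970215, -0.10093157,  0.75243337]), 'wrist_torque': array([ 0.03533104, -0.00497783, -0.01538398]), 'grasp_force': 0.0, 'opening': 1.0008909823084506}
```

View pics/scene0.png

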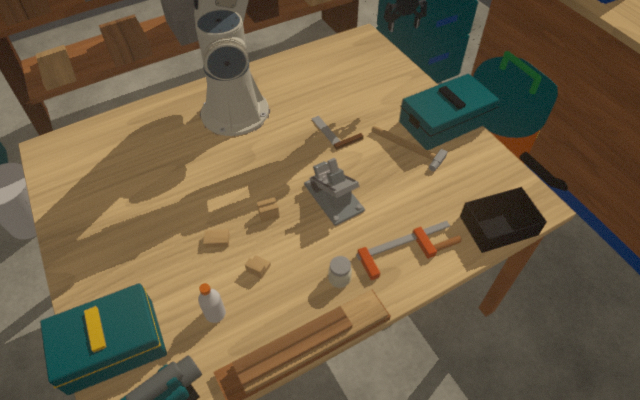

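View pics/top0.png

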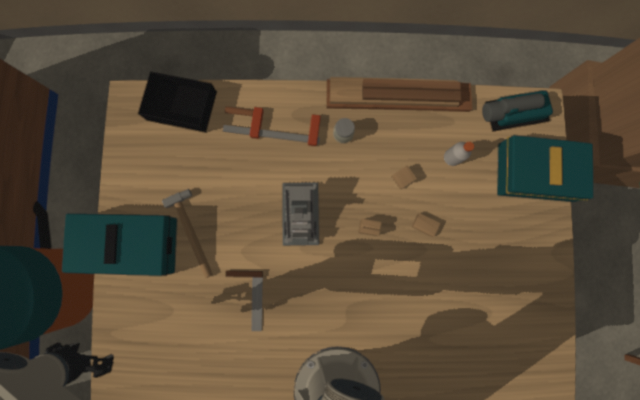

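The scene view has the vise near (335,190), and offcuts near (267,208), (216,239) and (257,266). In the top view the vise is near (300,212), and the offcuts are at (371,227), (427,223) and (405,176). Next I'll zoom in.

```bash
python3 - <<'E'
import cv2,numpy as np
s=cv2.imread('pics/scene0.png');t=cv2.imread('pics/top0.png')
z=lambda i,x,y,w,h,k:cv2.resize(i[y:y+h,x:x+w],None,fx=k,fy=k,interpolation=cv2.INTER_CUBIC)
a=z(s,190,190,100,100,4);b=z(s,295,145,80,80,5)
c=z(t,350,155,100,90,4);d=z(t,270,170,60,80,5)
cv2.imwrite('pics/c1.png',cv2.convertScaleAbs(np.hstack([a,b]),alpha=1.5))
cv2.imwrite('pics/c2.png',cv2.convertScaleAbs(np.hstack([cv2.copyMakeBorder(c,0,40,0,0,0),d]),alpha=1.5))
E
```

```text
(no output)
```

View pics/c1.png

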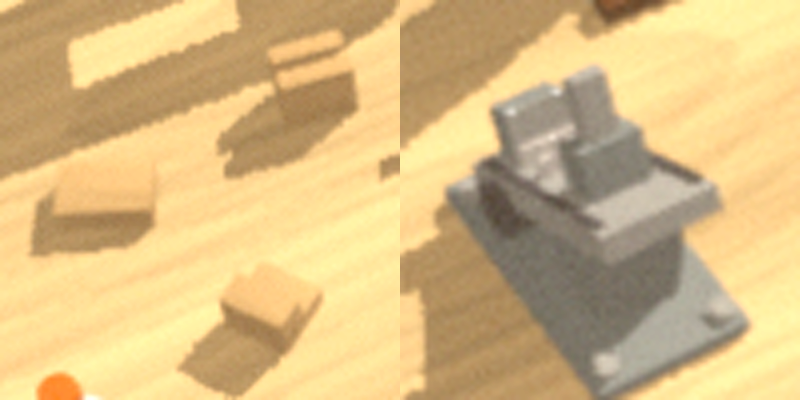

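View pics/c2.png

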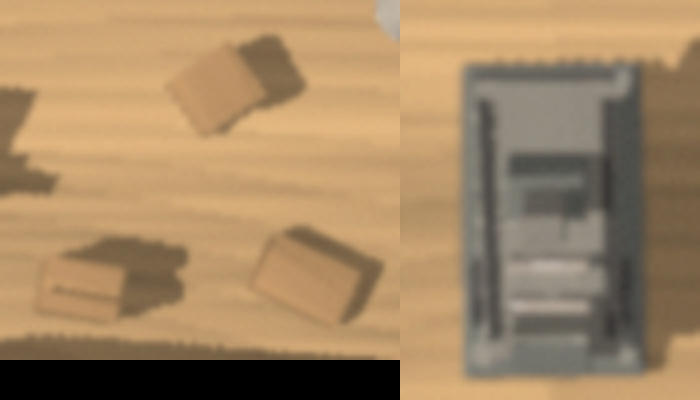

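The grooved block is the one at scene (268,205) and top (371,227). The other two are the flat offcut and the stepped one. I'll zoom closer for corners.

```bash
python3 - <<'E'
import cv2,numpy as np
s=cv2.imread('pics/scene0.png');t=cv2.imread('pics/top0.png')
def z(i,x,y,w,h,k,g):
    o=cv2.resize(i[y:y+h,x:x+w],None,fx=k,fy=k,interpolation=cv2.INTER_CUBIC)
    o=cv2.convertScaleAbs(o,alpha=g)
    for q in range(0,w,5): cv2.line(o,(q*k+k//2,0),(q*k+k//2,6 if q%10 else 12),(0,0,255),1)
    for q in range(0,h,5): cv2.line(o,(0,q*k+k//2),(6 if q%10 else 12,q*k+k//2),(0,0,255),1)
    return o
cv2.imwrite('pics/c3.png',z(s,300,150,66,60,12,1.6)[:600,:800])
a=z(t,278,178,44,70,8,1.7); b=z(t,355,212,36,30,10,1.6); c=z(s,250,192,36,30,10,1.6)
o=np.zeros((600,720,3),np.uint8); o[:560,:352]=a; o[:300,355:715]=b; o[300:600,355:715]=c
cv2.imwrite('pics/c4.png',o)
E
```

```text
(no output)
```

View pics/c3.png

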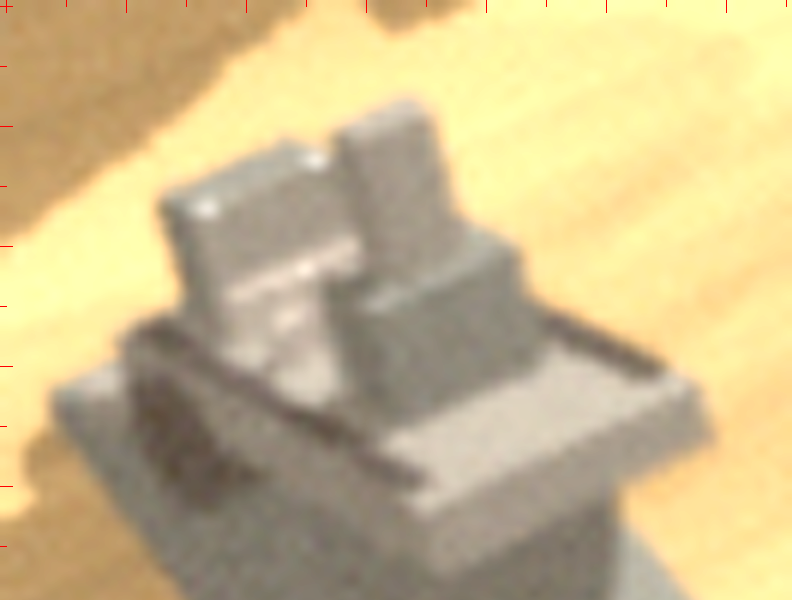

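View pics/c4.png

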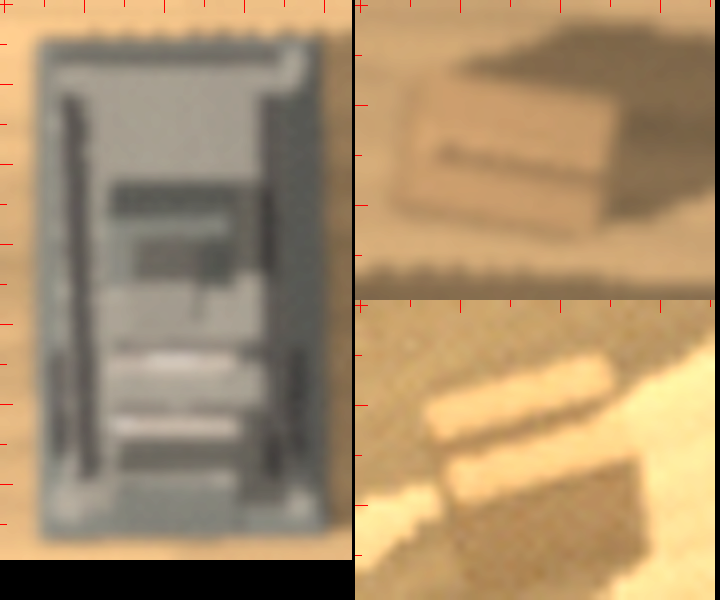

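Scene crop: the bed's upper-end corners are at (425,508) and (692,386), and the lug top is around (385,122). Top crop: base corners are at (38,38), (322,38), (42,535) and (325,535), and the lug's back edge is at row 282. I'll fit these corner points to the given sizes.

```bash
cat >> h.py <<'E'
def load(f): return dict(np.load('pics/'+f+'.npz'))
def proj(d,P):
    M=np.linalg.inv(d['pose']); K=np.array([[d['fx'],0,d['cx']],[0,d['fy'],d['cy']],[0,0,1.]])
    return cv2.projectPoints(np.float64(P).reshape(-1,3),cv2.Rodrigues(M[:3,:3])[0],M[:3,3],K,d['dist'])[0][:,0]
def ray(d,uv,z):
    K=np.array([[d['fx'],0,d['cx']],[0,d['fy'],d['cy']],[0,0,1.]])
    u=cv2.undistortPoints(np.float64(uv).reshape(-1,1,2),K,d['dist'])[:,0]
    D=np.c_[u,np.ones(len(u))]@d['pose'][:3,:3].T; o=d['pose'][:3,3]
    return o+D*((z-o[2])/D[:,2])[:,None]
E
cat > fit.py <<'E'
from h import *
from scipy.optimize import least_squares
S,T=load('scene0'),load('top0')
u=lambda p,k,o:(np.float64(p)+.5)/k-.5+np.float64(o)
# (kind,a,b,c, px,py): kind 0 bed coords,1 adds g to x,2 base
sc=[(0,140,-40,0,425,508),(0,140,40,0,692,386),(0,-26,-22,34,165,203),(0,-26,22,34,287,142),(0,0,22,34,328,160),(0,0,-22,34,210,208),
(1,10,-12,74,337,130),(1,10,12,74,407,99),(1,26,12,74,432,114),(1,26,-12,74,358,145),(1,32,-22,34,370,308),(1,32,22,34,520,260),(1,32,-22,0,383,428),(1,32,22,0,545,345)]
tp=[(0,0,22,34,115,473),(0,0,-22,34,240,473),(1,26,12,74,132,282),(1,26,-12,74,205,282),(1,32,22,34,110,218),(1,32,22,0,110,184),
(2,95,55,0,38,38),(2,95,-55,0,322,38),(2,-95,55,0,42,535),(2,-95,-55,0,325,535)]
sb=[(2,-95,-55,0,304,182.6),(2,95,-55,0,334.6,224),(2,95,55,0,364.2,209.6)]
c,s=np.cos(np.pi/6),.5
def pts(L,v):
    X,Y,Z,w,g,xb,yb,zb=v;o=[]
    for k,a,b,e,*_ in L:
        if k==2:p=[a+xb,b+yb,zb]
        else:
            a=a+g*(k==1);p=[a*c-e*s,b,a*s+e*c+Z]
        o.append([X+p[0]*np.cos(w)-p[1]*np.sin(w),Y+p[0]*np.sin(w)+p[1]*np.cos(w),p[2]])
    return o
ms=u([q[4:] for q in sc],12,[300,150]);mt=u([q[4:] for q in tp],8,[278,178]);mb=np.float64([q[4:] for q in sb])
res=lambda v:np.r_[proj(S,pts(sc,v))-ms,proj(T,pts(tp,v))-mt,proj(S,pts(sb,v))-mb]
f=least_squares(lambda v:res(v).ravel(),[400,110,80,0,70,60,0,10],loss='soft_l1',f_scale=.5)
print(f.x.round(2).tolist());R=res(f.x)
for q,e in zip(sc+tp+sb,R):print(q[:4],e.round(1))
for d,p in((S,u([[67,105],[250,52],[285,158],[100,203]],10,[250,192])),(T,u([[70,75],[263,97],[235,232],[45,208]],10,[355,212]))):
    w=ray(d,p,52);print(w.round(1).tolist(),w.mean(0).round(1)); e=[w[(i+1)%4]-w[i] for i in range(4)]
    print([round(float(np.hypot(*a[:2])),1) for a in e],[round(float(np.degrees(np.arctan2(a[1],a[0]))),1) for a in e])
w=ray(T,u([[85,153],[250,183]],10,[355,212]),52);print('groove',w.round(1).tolist())
E
python3 fit.py
```

```text
[466.0, 112.4, 52.34, 0.02, 66.61, 55.03, 1.22, 7.99]
(0, 140, -40, 0) [-0.9  0.8]
(0, 140, 40, 0) [ 0.4 -0.1]
(0, -26, -22, 34) [-1.6 -0.4]
(0, -26, 22, 34) [ 0.4 -0.6]
(0, 0, 22, 34) [ 0.7 -0.3]
(0, 0, -22, 34) [-1.8  1.2]
(1, 10, -12, 74) [-1.7  0.1]
(1, 10, 12, 74) [-0.5 -0.4]
(1, 26, 12, 74) [-0.  -0.5]
(1, 26, -12, 74) [-1.   0.1]
(1, 32, -22, 34) [-0.5  0.7]
(1, 32, 22, 34) [-0.1 -1.1]
(1, 32, -22, 0) [1.3 1.1]
(1, 32, 22, 0) [0.5 2.1]
(0, 0, 22, 34) [-0.2 -0. ]
(0, 0, -22, 34) [-0.2 -0.1]
(1, 26, 12, 74) [-0.3  0.2]
(1, 26, -12, 74) [-0.3  0.1]
(1, 32, 22, 34) [-0.6 -0.1]
(1, 32, 22, 0) [ 0.  -0.9]
(2, 95, 55, 0) [-0.5 -0.2]
(2, 95, -55, 0) [ 0.2 -0.4]
(2, -95, 55, 0) [-1.1  0.6]
(2, -95, -55, 0) [0.4 0.3]
(2, -95, -55, 0) [-0.7 -0.2]
(2, 95, -55, 0) [-0.2  0.8]
(2, 95, 55, 0) [0.9 0. ]
[[457.8, -115.6, 52.0], [466.6, -59.3, 52.0], [507.3, -67.6, 52.0], [495.4, -122.2, 52.0]] [481.8 -91.2  52. ]
[57.0, 41.6, 55.9, 38.2] [81.1, -11.6, -102.3, 170.0]
[[502.6, -65.9, 52.0], [496.8, -122.4, 52.0], [457.5, -114.0, 52.0], [463.9, -58.7, 52.0]] [480.2 -90.3  52. ]
[56.7, 40.2, 55.7, 39.3] [-95.9, 168.0, 83.4, -10.6]
groove [[480.0, -70.3, 52.0], [471.8, -118.4, 52.0]]
```

Block top is at (481,-91), with sides measuring 56-57 and 38-42 mm, which matches the given size. Its y axis points about 80° in world. Vise origin is about (466,112,52), yaw about 0.02, gap about 67 mm, which is within the given range. Moving.

{"method": "play_rows", "body": {"rows": [{"dp":[-0.61,-0.74,0],"turn":[0,0,0],"fingers":0},{"dp":[-0.61,-0.74,0],"turn":[0,0,0],"fingers":0},{"dp":[-0.61,-0.74,0],"turn":[0,0,0],"fingers":0},{"dp":[-0.61,-0.74,0],"turn":[0,0,0],"fingers":0},{"dp":[-0.61,-0.74,0],"turn":[0,0,0],"fingers":0}]}}

```text
clock: 0.52
eef_pos: [237.2, 429.7, 230.9]
tcp_rot: [-3.141, -0.0, 2.89]
contact_force: [0.8, -0.6, -1.1]
opening: 1.004
grasp_force: 0.0
```

{"method": "play_rows", "body": {"rows": [{"dp":[-0.61,-0.74,0],"turn":[0,0,0],"fingers":0},{"dp":[-0.61,-0.74,0],"turn":[0,0,0],"fingers":0},{"dp":[-0.61,-0.74,0],"turn":[0,0,0],"fingers":0},{"dp":[-0.61,-0.74,0],"turn":[0,0,0],"fingers":0},{"dp":[-0.61,-0.74,0],"turn":[0,0,0],"fingers":0}]}}

```text
clock: 0.93
eef_pos: [318.4, 256.0, 231.2]
tcp_rot: [-3.142, -0.0, 2.89]
contact_force: [0.3, 0.5, -0.4]
opening: 0.999
grasp_force: 0.0
```

{"method": "play_rows", "body": {"rows": [{"dp":[-0.61,-0.74,0],"turn":[0,0,0],"fingers":0},{"dp":[-0.61,-0.74,0],"turn":[0,0,0],"fingers":0},{"dp":[-0.61,-0.74,0],"turn":[0,0,0],"fingers":0},{"dp":[-0.61,-0.74,0],"turn":[0,0,0],"fingers":0},{"dp":[-0.61,-0.74,0],"turn":[0,0,0],"fingers":0}]}}

```text
clock: 1.35
eef_pos: [399.7, 82.2, 231.3]
tcp_rot: [3.141, 0.0, 2.89]
contact_force: [1.6, 0.7, -0.5]
opening: 0.997
grasp_force: 0.0
```

```bash
cat > go.py <<'E'
import sys
from h import *
from scipy.spatial.transform import Rotation as Ro
def rel(p,R):
    s=r.sense(); C=Ro.from_euler('xyz',s['tcp_rot'])
    d=C.inv().apply(np.float64(p)-s['eef_pos'])/40; t=np.degrees((C.inv()*R).as_rotvec())/6
    print('clock',round(s['clock'],2),'pos',s['eef_pos'].round(1),'F',s['contact_force'].round(1),'dp total',d.round(3),'turn total',t.round(2),'open',round(s['opening'],3))
def down(y): return Ro.from_euler('xyz',[np.pi,0,np.radians(y)])
# vise frame
VO=np.array([466.,112.4,52.3]);YAW=.02
VR=Ro.from_euler('z',YAW)*Ro.from_euler('y',-30,degrees=True)
TV=VR*Ro.from_euler('xyz',[np.pi,0,np.pi])   # tool: z=-bedz, x=-bedx, y=bedy
def vise(x,y,z): return VO+VR.apply([x,y,z])
def bed():
    s=r.sense(); print('clock',round(s['clock'],2),'bed pos',VR.inv().apply(s['eef_pos']-VO).round(1),'bedF',VR.inv().apply(s['contact_force']).round(1),'err deg',np.degrees((Ro.from_euler('xyz',s['tcp_rot']).inv()*TV).as_rotvec()).round(2),'open',round(s['opening'],3),'grip',np.round(s['grasp_force'],1))
E
python3 -c "
from go import *
rel([481,-91,120],down(170)); print(TV.as_matrix().round(2))"
```

```text
clock 1.35 pos [399.7  82.2 231.3] F [ 1.6  0.7 -0.5] dp total [-3.045 -3.688  2.783] turn total [ 0.    0.   -0.74] open 0.997
[[-0.87 -0.02  0.5 ]
 [-0.02  1.    0.01]
 [-0.5   0.   -0.87]]
```

{"method": "play_rows", "body": {"rows": [{"dp":[-0.61,-0.74,0],"turn":[0,0,0],"fingers":0},{"dp":[-0.61,-0.74,0],"turn":[0,0,0],"fingers":0},{"dp":[-0.61,-0.74,0],"turn":[0,0,0],"fingers":0},{"dp":[-0.61,-0.74,0],"turn":[0,0,0],"fingers":0},{"dp":[-0.5,-0.6,0],"turn":[0,0,-0.74],"fingers":0}]}}

```text
clock: 1.77
eef_pos: [478.5, -85.7, 231.1]
tcp_rot: [-3.141, 0.0, 2.965]
contact_force: [0.2, 0.6, 0.4]
opening: 1.001
grasp_force: 0.0
```

{"method": "play_rows", "body": {"rows": [{"dp":[0,0,0.95],"turn":[0,0,0],"fingers":0},{"dp":[0,0,0.95],"turn":[0,0,0],"fingers":0},{"dp":[0,0,0.9],"turn":[0,0,0],"fingers":0},{"dp":[0,0,0],"turn":[0,0,0],"fingers":0},{"dp":[0,0,0],"turn":[0,0,0],"fingers":0}]}}

```text
clock: 2.18
eef_pos: [476.5, -82.9, 118.2]
tcp_rot: [3.142, -0.005, 2.967]
contact_force: [0.7, 0.6, 0.7]
opening: 0.997
grasp_force: 0.0
```

```bash
python3 -c "
from go import *
rel([481,-91,14],down(170)); d=grab('scene','s1')
o=d['pixels'][140:240,220:320,::-1]; cv2.imwrite('pics/c5.png',cv2.convertScaleAbs(cv2.resize(o,None,fx=5,fy=5,interpolation=2),alpha=1.6))"
```

```text
clock 2.18 pos [476.5 -82.9 118.2] F [0.7 0.6 0.7] dp total [-0.159 -0.18   2.605] turn total [ 0.   -0.04  0.  ] open 0.997
```

View pics/c5.png

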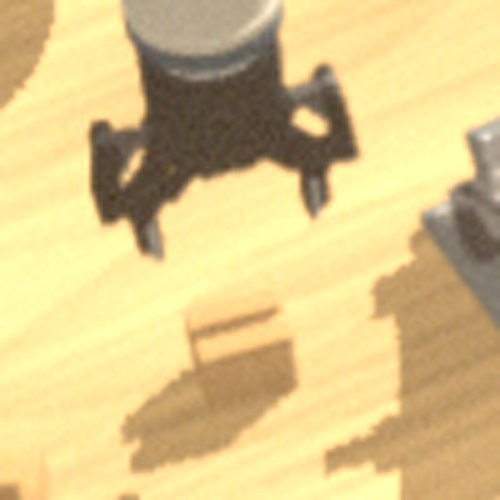

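The gripper is right above the block, with the fingers straddling its ends. Descending.

{"method": "play_rows", "body": {"rows": [{"dp":[-0.16,-0.18,0.3],"turn":[0,-0.04,0],"fingers":0},{"dp":[0,0,0.7],"turn":[0,0,0],"fingers":0},{"dp":[0,0,0.7],"turn":[0,0,0],"fingers":0},{"dp":[0,0,0.6],"turn":[0,0,0],"fingers":0},{"dp":[0,0,0.3],"turn":[0,0,0],"fingers":0}]}}

```text
clock: 2.65
eef_pos: [484.6, -91.4, 15.7]
tcp_rot: [-3.142, 0.006, 2.968]
contact_force: [-0.3, -0.3, 0.0]
opening: 0.999
grasp_force: 0.0
```

{"method": "play_rows", "body": {"rows": [{"dp":[0,0,0],"turn":[0,0,0],"fingers":0.2},{"dp":[0,0,0],"turn":[0,0,0],"fingers":0.25},{"dp":[0,0,0],"turn":[0,0,0],"fingers":0.3},{"dp":[0,0,0],"turn":[0,0,0],"fingers":0.35},{"dp":[0,0,0],"turn":[0,0,0],"fingers":0.5}], "force": 40}}

```text
clock: 3.07
eef_pos: [485.3, -91.6, 17.6]
tcp_rot: [-3.142, 0.008, 2.968]
contact_force: [-0.7, 0.7, 9.8]
opening: 0.648
grasp_force: 41.1
```

{"method": "play_rows", "body": {"rows": [{"dp":[0,0,0],"turn":[0,0,0],"fingers":1},{"dp":[0,0,0],"turn":[0,0,0],"fingers":1},{"dp":[0,0,0],"turn":[0,0,0],"fingers":1},{"dp":[0,0,0],"turn":[0,0,0],"fingers":1},{"dp":[0,0,0],"turn":[0,0,0],"fingers":1}], "force": 40}}

```text
clock: 3.48
eef_pos: [485.3, -91.6, 17.6]
tcp_rot: [-3.142, 0.008, 2.967]
contact_force: [-1.2, 2.0, 10.2]
opening: 0.649
grasp_force: 41.1
```

{"method": "play_rows", "body": {"rows": [{"dp":[0,0,-0.4],"turn":[0,0,0],"fingers":1},{"dp":[0,0,-0.9],"turn":[0,0,0],"fingers":1},{"dp":[0,0,-0.9],"turn":[0,0,0],"fingers":1},{"dp":[0,0,-0.9],"turn":[0,0,0],"fingers":1},{"dp":[0,0,-0.9],"turn":[0,0,0],"fingers":1}]}}

```text
clock: 3.9
eef_pos: [482.7, -91.2, 178.5]
tcp_rot: [-3.142, 0.006, 2.967]
contact_force: [1.1, -0.3, -1.3]
opening: 0.646
grasp_force: 43.5
```

{"method": "play_rows", "body": {"rows": [{"dp":[0,0,-0.5],"turn":[0,0,0],"fingers":1},{"dp":[0,0,-0.1],"turn":[0,0,0],"fingers":1},{"dp":[0,0,0],"turn":[0,0,0],"fingers":1},{"dp":[0,0,0],"turn":[0,0,0],"fingers":1}]}}

```text
clock: 4.23
eef_pos: [482.2, -91.1, 199.2]
tcp_rot: [-3.142, 0.004, 2.967]
contact_force: [0.4, 0.7, -1.7]
opening: 0.645
grasp_force: 43.7
```

```bash
python3 -c "
from go import *
rel(vise(35,0,120),TV); bed();d=grab('scene','s2'); e=grab('top','t2')
a=d['pixels'][130:240,220:330,::-1]; b=e['pixels'][165:255,330:420,::-1]
k=lambda o:cv2.convertScaleAbs(cv2.resize(o,(400,400),interpolation=2),alpha=1.6)
cv2.imwrite('pics/c6.png',np.hstack([k(a),k(b)]))"
```

```text
clock 4.23 pos [482.2 -91.1 199.2] F [ 0.4  0.7 -1.7] dp total [2.013 4.797 0.627] turn total [-0.49 -4.94 -1.81] open 0.645
clock 4.23 bed pos [  84.  -203.8  121.1] bedF [-0.5  0.6 -1.7] err deg [ -2.94 -29.65 -10.87] open 0.645 grip 43.7
```

View pics/c6.png

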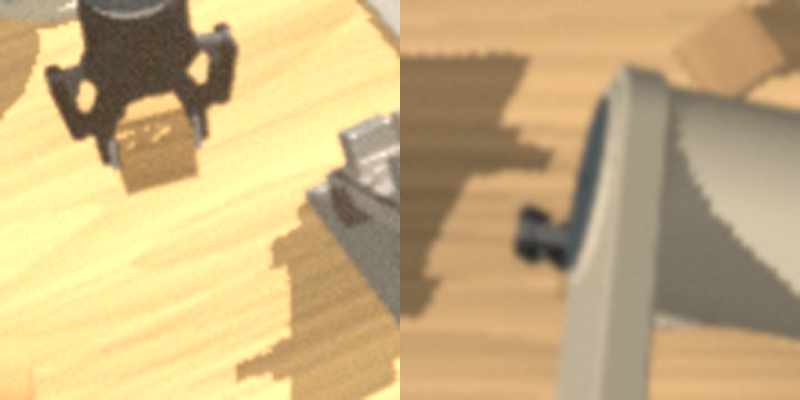

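Held squarely by the ends. Turning to the slope.

{"method": "play_rows", "body": {"rows": [{"dp":[0,0,0],"turn":[-0.1,-0.99,-0.36],"fingers":1},{"dp":[0,0,0],"turn":[-0.1,-0.99,-0.36],"fingers":1},{"dp":[0,0,0],"turn":[-0.1,-0.99,-0.36],"fingers":1},{"dp":[0,0,0],"turn":[-0.1,-0.99,-0.36],"fingers":1},{"dp":[0,0,0],"turn":[-0.1,-0.99,-0.36],"fingers":1}]}}

```text
clock: 4.75
eef_pos: [480.8, -89.6, 197.3]
tcp_rot: [3.134, 0.495, -3.133]
contact_force: [0.5, 1.9, -1.7]
opening: 0.652
grasp_force: 43.7
```

```bash
python3 -c "
from go import *
rel(vise(35,0,120),TV); bed()"
```

```text
clock 4.75 pos [480.8 -89.6 197.3] F [ 0.5  1.9 -1.7] dp total [1.221 5.044 0.049] turn total [ 0.02 -0.27 -0.1 ] open 0.652
clock 4.75 bed pos [  81.8 -202.2  120.1] bedF [-0.4  1.9 -1.7] err deg [ 0.13 -1.62 -0.58] open 0.652 grip 43.7
```

{"method": "play_rows", "body": {"rows": [{"dp":[0.24,0.84,0],"turn":[0,0,0],"fingers":1},{"dp":[0.24,0.84,0],"turn":[0,0,0],"fingers":1},{"dp":[0.24,0.84,0],"turn":[0,0,0],"fingers":1},{"dp":[0.24,0.84,0],"turn":[0,0,0],"fingers":1},{"dp":[0.24,0.84,0],"turn":[0,0,0],"fingers":1}]}}

```text
clock: 5.17
eef_pos: [444.9, 50.2, 179.2]
tcp_rot: [3.133, 0.487, -3.135]
contact_force: [0.5, -0.2, -1.4]
opening: 0.648
grasp_force: 43.7
```

{"method": "play_rows", "body": {"rows": [{"dp":[0,0.84,0],"turn":[0,0,0],"fingers":1},{"dp":[0,0,0],"turn":[0,0,0],"fingers":1},{"dp":[0,0,0],"turn":[0,0,0],"fingers":1},{"dp":[0,0,0],"turn":[0,0,0],"fingers":1}]}}

```text
clock: 5.5
eef_pos: [445.4, 75.8, 179.7]
tcp_rot: [3.134, 0.486, -3.133]
contact_force: [-0.3, -0.2, -1.3]
opening: 0.649
grasp_force: 43.7
```

```bash
python3 -c "
from go import *
rel(vise(35,0,120),TV); bed()
d=grab('scene','s3')
import cv2
o=d['pixels'][100:220,290:400,::-1]; cv2.imwrite('pics/c7.png',cv2.convertScaleAbs(cv2.resize(o,None,fx=5,fy=5,interpolation=2),alpha=1.6))"
```

```text
clock 5.5 pos [445.4  75.8 179.7] F [-0.3 -0.2 -1.3] dp total [0.263 0.901 0.036] turn total [ 0.03 -0.36 -0.09] open 0.649
clock 5.5 bed pos [ 45.2 -36.1 121. ] bedF [-0.9 -0.2 -1. ] err deg [ 0.15 -2.13 -0.57] open 0.649 grip 43.7
```

View pics/c7.png

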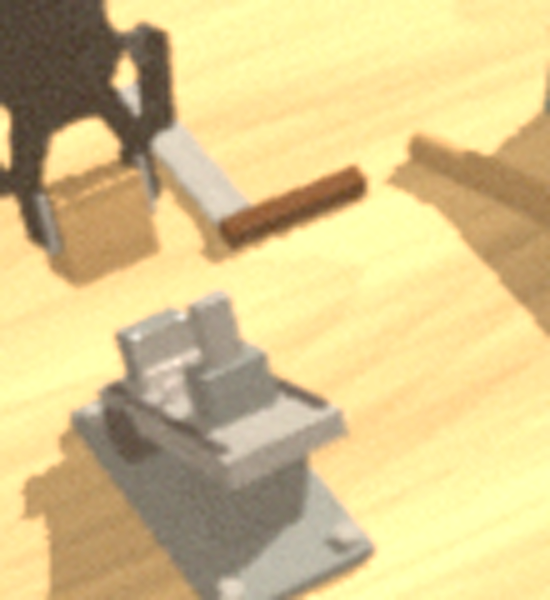

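The block hangs level over the near side of the vise. Now I'll line it up above the seat.

{"method": "play_rows", "body": {"rows": [{"dp":[0.13,0.45,0],"turn":[0.03,-0.36,-0.09],"fingers":1},{"dp":[0.1,0.45,0],"turn":[0,0,0],"fingers":1},{"dp":[0,0,0],"turn":[0,0,0],"fingers":1},{"dp":[0,0,0],"turn":[0,0,0],"fingers":1}]}}

```text
clock: 5.88
eef_pos: [438.7, 106.3, 176.5]
tcp_rot: [3.141, 0.516, -3.126]
contact_force: [0.1, 0.2, -1.1]
opening: 0.646
grasp_force: 43.7
```

```bash
python3 -c "
from go import *
rel(vise(35,0,60),TV); bed()"
```

```text
clock 5.88 pos [438.7 106.3 176.5] F [ 0.1  0.2 -1.1] dp total [0.072 0.142 1.533] turn total [-0.02 -0.08 -0.04] open 0.646
clock 5.88 bed pos [ 38.4  -5.6 121.3] bedF [-0.5  0.2 -1. ] err deg [-0.13 -0.46 -0.24] open 0.646 grip 43.7
```

{"method": "play_rows", "body": {"rows": [{"dp":[0.07,0.14,0.5],"turn":[-0.02,-0.08,-0.04],"fingers":1},{"dp":[0,0,0.5],"turn":[0,0,0],"fingers":1},{"dp":[0,0,0.5],"turn":[0,0,0],"fingers":1},{"dp":[0,0,0],"turn":[0,0,0],"fingers":1},{"dp":[0,0,0],"turn":[0,0,0],"fingers":1}]}}

```text
clock: 6.3
eef_pos: [465.9, 111.4, 122.7]
tcp_rot: [-3.14, 0.522, -3.123]
contact_force: [0.2, -0.0, -0.2]
opening: 0.652
grasp_force: 43.5
```

```bash
python3 -c "
from go import *
rel(vise(33,0,40),TV); bed()
d=grab('scene','s4');e=grab('top','t4')
a=d['pixels'][145:205,295:355,::-1];b=e['pixels'][178:248,270:330,::-1]
k=lambda o,h:cv2.convertScaleAbs(cv2.resize(o,(400,h),interpolation=2),alpha=1.6)
cv2.imwrite('pics/c8.png',np.hstack([k(a,466),k(b,466)]))"
```

```text
clock 6.3 pos [465.9 111.4 122.7] F [ 0.2 -0.  -0.2] dp total [0.052 0.027 0.525] turn total [-0.02 -0.01 -0.01] open 0.652
clock 6.3 bed pos [35.1 -1.  61. ] bedF [ 0.1 -0.  -0.2] err deg [-0.12 -0.09 -0.07] open 0.652 grip 43.5
```

{"method": "play_rows", "body": {"rows": [{"dp":[0,0,0.25],"turn":[0,0,0],"fingers":1},{"dp":[0,0,0.2],"turn":[0,0,0],"fingers":1},{"dp":[0,0,0.1],"turn":[0,0,0],"fingers":1},{"dp":[0,0,0],"turn":[0,0,0],"fingers":1},{"dp":[0,0,0],"turn":[0,0,0],"fingers":1}]}}

```text
clock: 6.82
eef_pos: [477.5, 113.0, 105.5]
tcp_rot: [3.141, 0.526, -3.123]
contact_force: [-0.0, 0.0, -2.1]
opening: 0.648
grasp_force: 43.7
```

```bash
python3 -c "
from go import *
bed()"
```

```text
clock 6.82 bed pos [36.6  0.4 40.3] bedF [-1.1  0.  -1.8] err deg [ 0.    0.15 -0.08] open 0.648 grip 43.7
```

{"method": "play_rows", "body": {"rows": [{"dp":[0,0,0.1],"turn":[0,0,0],"fingers":1},{"dp":[0,0,0.05],"turn":[0,0,0],"fingers":1},{"dp":[0,0,0],"turn":[0,0,0],"fingers":1}]}}

```text
clock: 7.07
eef_pos: [480.7, 113.3, 100.5]
tcp_rot: [3.141, 0.525, -3.123]
contact_force: [-0.3, 0.2, -2.0]
opening: 0.649
grasp_force: 43.7
```

{"method": "play_rows", "body": {"rows": [{"dp":[0,0,0.05],"turn":[0,0,0],"fingers":1},{"dp":[0,0,0],"turn":[0,0,0],"fingers":1}]}}

```text
clock: 7.23
eef_pos: [481.8, 113.4, 99.3]
tcp_rot: [3.141, 0.523, -3.123]
contact_force: [-0.0, -0.9, -1.3]
opening: 0.646
grasp_force: 43.7
```

{"method": "play_rows", "body": {"rows": [{"dp":[0,0,0.05],"turn":[0,0,0],"fingers":1},{"dp":[0,0,0],"turn":[0,0,0],"fingers":1}]}}

```text
clock: 7.4
eef_pos: [482.5, 113.4, 98.3]
tcp_rot: [3.141, 0.522, -3.122]
contact_force: [-6.3, -0.9, 9.9]
opening: 0.65
grasp_force: 45.4
```

```bash
python3 -c "
from go import *
bed()"
```

```text
clock 7.4 bed pos [37.3  0.6 31.6] bedF [-0.5 -0.7 11.8] err deg [ 0.   -0.08 -0.04] open 0.65 grip 45.4
```

{"method": "play_rows", "body": {"rows": [{"dp":[0,0,-0.06],"turn":[0,0,0],"fingers":1},{"dp":[0.12,0,0],"turn":[0,0,0],"fingers":1},{"dp":[0.1,0,0],"turn":[0,0,0],"fingers":1},{"dp":[0,0,0],"turn":[0,0,0],"fingers":1}]}}

```text
clock: 7.73
eef_pos: [473.6, 113.3, 97.6]
tcp_rot: [-3.142, 0.518, -3.122]
contact_force: [0.2, -0.6, -0.4]
opening: 0.646
grasp_force: 43.8
```

{"method": "play_rows", "body": {"rows": [{"dp":[0.08,0,0],"turn":[0,0,0],"fingers":1},{"dp":[0,0,0],"turn":[0,0,0],"fingers":1}]}}

```text
clock: 7.9
eef_pos: [471.4, 113.5, 97.3]
tcp_rot: [3.142, 0.516, -3.122]
contact_force: [-0.8, 0.0, -0.6]
opening: 0.649
grasp_force: 43.8
```

```bash
python3 -c "
from go import *
bed()
d=grab('scene','s5');e=grab('top','t5')
a=d['pixels'][145:205,295:355,::-1];b=e['pixels'][178:248,270:330,::-1]
k=lambda o,h:cv2.convertScaleAbs(cv2.resize(o,(400,h),interpolation=2),alpha=1.6)
cv2.imwrite('pics/c8.png',np.hstack([k(a,400),k(b,400)]))"
```

```text
clock 7.9 bed pos [27.2  1.  36.3] bedF [-0.9  0.  -0.1] err deg [-0.01 -0.42 -0.03] open 0.649 grip 43.8
```

{"method": "play_rows", "body": {"rows": [{"dp":[0.06,0,0.03],"turn":[0,-0.07,0],"fingers":1},{"dp":[0,0,0],"turn":[0,0,0],"fingers":1}]}}

```text
clock: 8.17
eef_pos: [470.8, 113.8, 98.8]
tcp_rot: [3.142, 0.519, -3.122]
contact_force: [0.0, -0.1, -1.0]
opening: 0.645
grasp_force: 43.8
```

{"method": "play_rows", "body": {"rows": [{"dp":[0.06,0,0.03],"turn":[0,0,0],"fingers":1},{"dp":[0,0,0],"turn":[0,0,0],"fingers":1}]}}

```text
clock: 8.33
eef_pos: [469.8, 113.9, 98.0]
tcp_rot: [3.142, 0.517, -3.123]
contact_force: [0.5, 0.4, -0.6]
opening: 0.648
grasp_force: 43.8
```

{"method": "play_rows", "body": {"rows": [{"dp":[0.05,0,0],"turn":[0,0,0],"fingers":1},{"dp":[0,0,0],"turn":[0,0,0],"fingers":1}]}}

```text
clock: 8.5
eef_pos: [469.3, 114.1, 98.4]
tcp_rot: [-3.142, 0.518, -3.123]
contact_force: [4.7, -0.3, -0.9]
opening: 0.649
grasp_force: 43.7
```

```bash
python3 -c "
from go import *
bed()"
```

```text
clock 8.5 bed pos [25.9  1.6 38.2] bedF [ 3.6 -0.4 -3.1] err deg [-0.03 -0.34 -0.05] open 0.649 grip 43.7
```

{"method": "play_rows", "body": {"rows": [{"dp":[-0.04,-0.03,0.08],"turn":[0,-0.05,0],"fingers":1},{"dp":[0,0,0],"turn":[0,0,0],"fingers":1},{"dp":[0,0,0],"turn":[0,0,0],"fingers":1}]}}

```text
clock: 8.75
eef_pos: [471.2, 112.7, 97.7]
tcp_rot: [-3.141, 0.517, -3.123]
contact_force: [-0.3, -1.5, -0.1]
opening: 0.653
grasp_force: 44.0
```

```bash
python3 -c "
from go import *
bed()"
```

```text
clock 8.75 bed pos [27.2  0.2 36.7] bedF [-0.3 -1.5  0.1] err deg [-0.05 -0.38 -0.06] open 0.653 grip 44.0
```

{"method": "play_rows", "body": {"rows": [{"dp":[0,0,0.1],"turn":[0,0,0],"fingers":1},{"dp":[0,0,0],"turn":[0,0,0],"fingers":1},{"dp":[0,0,0],"turn":[0,0,0],"fingers":1}]}}

```text
clock: 9.0
eef_pos: [473.6, 113.0, 95.8]
tcp_rot: [-3.141, 0.514, -3.123]
contact_force: [0.5, 1.1, -1.5]
opening: 0.652
grasp_force: 44.0
```

{"method": "play_rows", "body": {"rows": [{"dp":[0,0,0.06],"turn":[0,0,0],"fingers":1},{"dp":[0,0,0],"turn":[0,0,0],"fingers":1},{"dp":[0,0,0],"turn":[0,0,0],"fingers":1}]}}

```text
clock: 9.25
eef_pos: [475.0, 113.1, 94.9]
tcp_rot: [-3.141, 0.513, -3.123]
contact_force: [-0.7, -0.1, -1.1]
opening: 0.649
grasp_force: 44.0
```

```bash
python3 -c "
from go import *
bed()"
```

```text
clock 9.25 bed pos [29.1  0.5 32.4] bedF [-1.2 -0.1 -0.7] err deg [-0.05 -0.59 -0.05] open 0.649 grip 44.0
```

{"method": "play_rows", "body": {"rows": [{"dp":[0.03,0,0.05],"turn":[0,-0.1,0],"fingers":1},{"dp":[0,0,0],"turn":[0,0,0],"fingers":1},{"dp":[0,0,0],"turn":[0,0,0],"fingers":1}]}}

```text
clock: 9.5
eef_pos: [475.8, 113.5, 97.1]
tcp_rot: [-3.141, 0.518, -3.123]
contact_force: [-0.9, 1.1, -1.2]
opening: 0.647
grasp_force: 44.0
```

{"method": "play_rows", "body": {"rows": [{"dp":[0.03,0,0.05],"turn":[0,0,0],"fingers":1},{"dp":[0,0,0],"turn":[0,0,0],"fingers":1},{"dp":[0,0,0],"turn":[0,0,0],"fingers":1}]}}

```text
clock: 9.75
eef_pos: [475.9, 113.5, 95.8]
tcp_rot: [-3.141, 0.515, -3.123]
contact_force: [-0.6, 0.2, -0.9]
opening: 0.651
grasp_force: 44.0
```

```bash
python3 -c "
from go import *
bed()"
```

```text
clock 9.75 bed pos [30.4  0.9 32.7] bedF [-1.   0.2 -0.5] err deg [-0.07 -0.47 -0.05] open 0.651 grip 44.0
```

{"method": "play_rows", "body": {"rows": [{"dp":[0.05,0,0.1],"turn":[0,-0.05,0],"fingers":1},{"dp":[0,0,0],"turn":[0,0,0],"fingers":1},{"dp":[0,0,0],"turn":[0,0,0],"fingers":1}]}}

```text
clock: 10.0
eef_pos: [476.8, 113.8, 95.2]
tcp_rot: [-3.14, 0.515, -3.123]
contact_force: [-0.4, 0.0, 0.8]
opening: 0.65
grasp_force: 44.4
```

```bash
python3 -c "
from go import *
bed()"
```

```text
clock 10.0 bed pos [30.8  1.1 31.8] bedF [0.  0.  0.9] err deg [-0.1  -0.51 -0.05] open 0.65 grip 44.4
```

{"method": "play_rows", "body": {"rows": [{"dp":[0.08,0,0.02],"turn":[0,-0.08,0],"fingers":1},{"dp":[0.04,0,0],"turn":[0,0,0],"fingers":1},{"dp":[0,0,0],"turn":[0,0,0],"fingers":1}]}}

```text
clock: 10.25
eef_pos: [473.7, 114.2, 96.8]
tcp_rot: [-3.14, 0.516, -3.122]
contact_force: [-0.2, -0.2, -0.9]
opening: 0.649
grasp_force: 44.1
```

```bash
python3 -c "
from go import *
bed()"
```

```text
clock 10.25 bed pos [29.   1.6 34.6] bedF [-0.6 -0.2 -0.7] err deg [-0.1  -0.42 -0.04] open 0.649 grip 44.1
```

```bash
python3 -c "
from go import *
s=r.sense();print(s['qpos'].round(3),s['qvel'].round(4),s['joint_efforts'].round(1));bed()"
```

```text
[ 0.346  0.214  2.388 -1.295  0.167  0.007] [-0.0028  0.0031 -0.0034 -0.0003  0.0008 -0.0027] [  0.  -35.8 -19.5  -0.5   0.    0. ]
clock 10.25 bed pos [29.   1.6 34.6] bedF [-0.6 -0.2 -0.7] err deg [-0.1  -0.42 -0.04] open 0.649 grip 44.1
```

{"method": "play_rows", "body": {"rows": [{"dp":[0.1,-0.04,0.15],"turn":[0,-0.07,0],"fingers":1},{"dp":[0,0,0],"turn":[0,0,0],"fingers":1},{"dp":[0,0,0],"turn":[0,0,0],"fingers":1}]}}

```text
clock: 10.5
eef_pos: [474.7, 113.0, 95.6]
tcp_rot: [-3.14, 0.514, -3.123]
contact_force: [-0.4, 0.5, -1.2]
opening: 0.651
grasp_force: 44.1
```

```bash
python3 -c "
from go import *
s=r.sense();print(s['qpos'].round(3),s['joint_efforts'].round(1));bed()"
```

```text
[ 0.341  0.218  2.387 -1.295  0.165  0.004] [ -0.  -35.9 -19.3  -0.5   0.   -0. ]
clock 10.5 bed pos [29.2  0.4 33.1] bedF [-1.   0.5 -0.9] err deg [-0.13 -0.52 -0.05] open 0.651 grip 44.1
```

Joint 4 sits at its limit (-1.3), with the wrist nearly straight. That explains the poor tracking. The block is practically on the parallels, so I'll set it down, then regrip with a steeper tool tilt that frees the wrist.

{"method": "play_rows", "body": {"rows": [{"dp":[0.06,0,0.08],"turn":[0,0,0],"fingers":1},{"dp":[0,0,0.06],"turn":[0,0,0],"fingers":1},{"dp":[0,0,0],"turn":[0,0,0],"fingers":1},{"dp":[0,0,0],"turn":[0,0,0],"fingers":1}]}}

```text
clock: 10.83
eef_pos: [474.9, 113.1, 93.3]
tcp_rot: [-3.14, 0.51, -3.122]
contact_force: [-21.7, -1.6, 30.7]
opening: 0.648
grasp_force: 49.4
```

```bash
python3 -c "
from go import *
bed()"
```

```text
clock 10.83 bed pos [28.2  0.5 31.1] bedF [-3.5 -1.2 37.5] err deg [-0.12 -0.76 -0.02] open 0.648 grip 49.4
```

{"method": "play_rows", "body": {"rows": [{"dp":[0,0,-0.04],"turn":[0,0,0],"fingers":1},{"dp":[0,0,0],"turn":[0,0,0],"fingers":1}]}}

```text
clock: 11.0
eef_pos: [475.0, 113.3, 94.3]
tcp_rot: [-3.14, 0.51, -3.123]
contact_force: [-0.2, 1.1, -0.9]
opening: 0.646
grasp_force: 44.7
```

{"method": "play_rows", "body": {"rows": [{"dp":[0,0,0],"turn":[0,0,0],"fingers":0.3},{"dp":[0,0,0],"turn":[0,0,0],"fingers":0.2},{"dp":[0,0,0],"turn":[0,0,0],"fingers":0},{"dp":[0,0,0],"turn":[0,0,0],"fingers":0},{"dp":[0,0,0],"turn":[0,0,0],"fingers":0}], "force": 40}}

```text
clock: 11.42
eef_pos: [475.1, 113.2, 94.0]
tcp_rot: [-3.14, 0.509, -3.123]
contact_force: [0.1, 0.7, 0.2]
opening: 0.996
grasp_force: 0.0
```

```bash
python3 -c "
from go import *
bed()
d=grab('scene','s6');e=grab('top','t6')"
```

```text
clock 11.42 bed pos [28.7  0.6 31.5] bedF [0.3 0.7 0.1] err deg [-0.15 -0.81 -0.05] open 0.996 grip 0.0
```

{"method": "play_rows", "body": {"rows": [{"dp":[0,0,-0.1],"turn":[0,0.85,0],"fingers":0},{"dp":[0,0,0],"turn":[0,0.85,0],"fingers":0},{"dp":[0,0,0],"turn":[0,0.8,0],"fingers":0},{"dp":[0,0,0],"turn":[0,0,0],"fingers":0},{"dp":[0,0,0],"turn":[0,0,0],"fingers":0}]}}

```text
clock: 11.93
eef_pos: [480.4, 102.2, 96.4]
tcp_rot: [-3.109, 0.443, -3.129]
contact_force: [-0.1, 0.4, 0.5]
opening: 1.0
grasp_force: 0.0
```

```bash
cat >> go.py <<'E'
TP=TV*Ro.from_euler('y',15,degrees=True)
E
python3 -c "
from go import *
bed();rel(vise(22,0,35),TP);print(r.sense()['qpos'].round(3))"
```

```text
clock 11.93 bed pos [ 34.4 -10.5  31.1] bedF [0.2 0.4 0.5] err deg [-2.07 -4.63 -0.28] open 1.0 grip 0.0
clock 11.93 pos [480.4 102.2  96.4] F [-0.1  0.4  0.5] dp total [ 0.317  0.257 -0.081] turn total [-0.34  1.73 -0.09] open 1.0
[ 0.319  0.22   2.329 -0.743  0.239 -0.563]
```

{"method": "play_rows", "body": {"rows": [{"dp":[0.1,0.26,-0.06],"turn":[0,0,0],"fingers":0},{"dp":[0,0,0],"turn":[-0.15,0.4,0],"fingers":0},{"dp":[0,0,0],"turn":[-0.15,0.4,0],"fingers":0},{"dp":[0,0,0],"turn":[0,0,0],"fingers":0}]}}

```text
clock: 12.27
eef_pos: [475.7, 111.7, 96.4]
tcp_rot: [-3.13, 0.378, -3.128]
contact_force: [0.5, -0.5, 0.3]
opening: 0.998
grasp_force: 0.0
```

```bash
python3 -c "
from go import *
bed();rel(vise(22,0,35),TP);print(r.sense()['qpos'].round(3))"
```

```text
clock 12.27 bed pos [30.5 -0.9 33.4] bedF [ 0.5 -0.5  0. ] err deg [-0.86 -8.36 -0.3 ] open 0.998 grip 0.0
clock 12.27 pos [475.7 111.7  96.4] F [ 0.5 -0.5  0.3] dp total [ 0.216  0.021 -0.01 ] turn total [-0.13  1.11 -0.07] open 0.998
[ 0.312  0.218  2.292 -0.423  0.297 -0.885]
```

Tracking works again, so I'll finish the tilt.

{"method": "play_rows", "body": {"rows": [{"dp":[0.1,0.02,0],"turn":[-0.1,0.6,-0.05],"fingers":0},{"dp":[0.12,0,0],"turn":[-0.05,0.55,0],"fingers":0},{"dp":[0,0,0],"turn":[0,0,0],"fingers":0},{"dp":[0,0,0],"turn":[0,0,0],"fingers":0}]}}

```text
clock: 12.6
eef_pos: [467.6, 110.7, 93.1]
tcp_rot: [-3.139, 0.264, -3.127]
contact_force: [0.4, 0.1, 0.3]
opening: 1.003
grasp_force: 0.0
```

```bash
python3 -c "
from go import *
bed();rel(vise(22,0,35),TP);print(r.sense()['qpos'].round(3))"
```

```text
clock 12.6 bed pos [21.8 -1.7 34.6] bedF [0.5 0.1 0. ] err deg [ -0.25 -14.9   -0.25] open 1.003 grip 0.0
clock 12.6 pos [467.6 110.7  93.1] F [0.4 0.1 0.3] dp total [-0.002  0.042 -0.012] turn total [-0.04  0.02 -0.05] open 1.003
[ 0.28   0.233  2.234 -0.172  0.425 -1.158]
```

```bash
python3 -c "
from go import *
d=grab('scene','s7');e=grab('top','t7')
def z(d,x,y,w,h,k):
    o=cv2.convertScaleAbs(cv2.resize(d['pixels'][y:y+h,x:x+w,::-1],None,fx=k,fy=k,interpolation=2),alpha=1.7)
    for q in range(0,max(w,h),5): cv2.line(o,(q*k+k//2,0),(q*k+k//2,6),(0,0,255)); cv2.line(o,(0,q*k+k//2),(6,q*k+k//2),(0,0,255))
    return o
a=z(d,300,145,50,50,11);b=z(e,278,198,30,50,8)
o=np.zeros((550,790,3),np.uint8);o[:550,:550]=a;o[:400,550:790]=b
cv2.imwrite('pics/c8.png',o)"
```

```text
(no output)
```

View pics/c8.png

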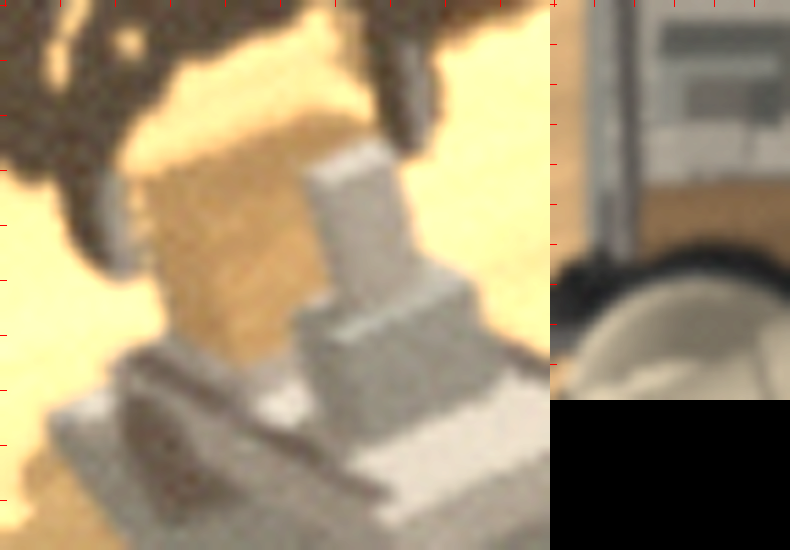

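The block stands upright in the vise behind the lug. In the top view its left end is at about column 289 and it covers rows 221-228. I'll check how central it is against the rows of pixels.

```bash
python3 -c "
from go import *
T=load('t7');S=load('s7')
p=T['pixels'].astype(int)
for y in (222,224,226): print(y,[(p[y,x,0]-p[y,x,2]) for x in range(283,322)])
for y in (205,211): print(y,p[y,286:316].sum(1).tolist())
P=[vise(x,y,z) for x,y,z in((47,28,64),(47,-28,64),(47,28,12),(47,-28,12))]
print('top',proj(T,P).round(1).tolist());print('sc crop',((proj(S,P)-[300,145]+.5)*11).round(0).tolist())
print('jaw',proj(T,[vise(98.6,22,34),vise(98.6,-22,34),vise(98.6,22,0),vise(98.6,-22,0)]).round(1).tolist())
"
```

```text
222 [np.int64(10), np.int64(6), np.int64(7), np.int64(7), np.int64(7), np.int64(9), np.int64(18), np.int64(27), np.int64(32), np.int64(33), np.int64(33), np.int64(33), np.int64(33), np.int64(32), np.int64(34), np.int64(33), np.int64(34), np.int64(34), np.int64(33), np.int64(34), np.int64(33), np.int64(34), np.int64(34), np.int64(34), np.int64(34), np.int64(31), np.int64(24), np.int64(13), np.int64(5), np.int64(4), np.int64(4), np.int64(4), np.int64(3), np.int64(2), np.int64(5), np.int64(14), np.int64(26), np.int64(32), np.int64(34)]
224 [np.int64(11), np.int64(6), np.int64(7), np.int64(8), np.int64(7), np.int64(10), np.int64(24), np.int64(33), np.int64(35), np.int64(37), np.int64(36), np.int64(37), np.int64(36), np.int64(36), np.int64(37), np.int64(36), np.int64(37), np.int64(35), np.int64(35), np.int64(35), np.int64(35), np.int64(35), np.int64(35), np.int64(34), np.int64(35), np.int64(32), np.int64(25), np.int64(15), np.int64(5), np.int64(4), np.int64(4), np.int64(4), np.int64(2), np.int64(2), np.int64(5), np.int64(12), np.int64(26), np.int64(32), np.int64(33)]
226 [np.int64(12), np
[... 339 characters left out ...]
30), np.int64(23), np.int64(14), np.int64(6), np.int64(5), np.int64(5), np.int64(3), np.int64(1), np.int64(2), np.int64(4), np.int64(11), np.int64(23), np.int64(30), np.int64(33)]
205 [197, 160, 177, 232, 257, 239, 216, 205, 205, 209, 206, 208, 208, 208, 208, 211, 208, 211, 211, 209, 188, 167, 171, 165, 137, 112, 133, 149, 155, 153]
211 [213, 162, 164, 215, 251, 254, 243, 238, 221, 191, 182, 181, 182, 182, 179, 176, 166, 153, 148, 147, 157, 172, 190, 186, 154, 122, 132, 152, 153, 154]
top [[288.5, 226.7], [309.2, 226.6], [289.5, 218.2], [309.4, 218.1]]
sc crop [[378.0, 130.0], [200.0, 208.0], [424.0, 300.0], [249.0, 380.0]]
jaw [[290.7, 204.7], [306.9, 204.6], [291.3, 199.7], [307.1, 199.6]]
```

The block's edges are at columns 289.0 and 309.4. The vise's midline predicts a centre of 299, so it is central within about 1 mm. Regripping.

{"method": "play_rows", "body": {"rows": [{"dp":[0,0.05,0],"turn":[0,0,0],"fingers":0},{"dp":[0,0,0],"turn":[0,0,0],"fingers":0},{"dp":[0,0,0],"turn":[0,0,0],"fingers":0.2},{"dp":[0,0,0],"turn":[0,0,0],"fingers":0.3},{"dp":[0,0,0],"turn":[0,0,0],"fingers":0.35}], "force": 40}}

```text
clock: 13.12
eef_pos: [467.0, 113.9, 93.3]
tcp_rot: [3.141, 0.261, -3.125]
contact_force: [-5.0, 0.1, 7.8]
opening: 0.655
grasp_force: 13.3
```

{"method": "play_rows", "body": {"rows": [{"dp":[0,0,0],"turn":[0,0,0],"fingers":0.5},{"dp":[0,0,0],"turn":[0,0,0],"fingers":1},{"dp":[0,0,0],"turn":[0,0,0],"fingers":1},{"dp":[0,0,0],"turn":[0,0,0],"fingers":1}], "force": 40}}

```text
clock: 13.45
eef_pos: [467.0, 113.9, 93.4]
tcp_rot: [3.141, 0.261, -3.125]
contact_force: [-3.4, 0.2, 5.5]
opening: 0.649
grasp_force: 41.2
```

```bash
python3 -c "
from go import *
bed();print(TP.inv().apply(VR.apply([-1,0,0])).round(2),TP.inv().apply(VR.apply([0,0,-1])).round(2))"
```

```text
clock 13.45 bed pos [21.5  1.5 35.1] bedF [-0.2  0.2  6.5] err deg [ -0.05 -15.06  -0.17] open 0.649 grip 41.2
[ 0.97 -0.    0.26] [-0.26 -0.    0.97]
```

{"method": "play_rows", "body": {"rows": [{"dp":[0.08,-0.02,0.02],"turn":[0,0,0],"fingers":1},{"dp":[0,0,0],"turn":[0,0,0],"fingers":1}]}}

```text
clock: 13.62
eef_pos: [466.9, 113.9, 93.4]
tcp_rot: [3.14, 0.267, -3.125]
contact_force: [0.6, 1.8, 11.1]
opening: 0.648
grasp_force: 41.9
```

{"method": "play_rows", "body": {"rows": [{"dp":[0.06,0,0.02],"turn":[0,0,0],"fingers":1},{"dp":[0,0,0],"turn":[0,0,0],"fingers":1}]}}

```text
clock: 13.78
eef_pos: [466.8, 114.0, 93.4]
tcp_rot: [3.14, 0.27, -3.124]
contact_force: [3.2, -3.6, 22.8]
opening: 0.65
grasp_force: 43.0
```

```bash
python3 -c "
from go import *
bed()"
```

```text
clock 13.78 bed pos [21.2  1.6 35.2] bedF [14.1 -3.7 18.2] err deg [  0.07 -14.5   -0.13] open 0.65 grip 43.0
```

It meets the jaw at once, having slid down on release: 14 N against the fixed jaw and 18 N down. Pressing more firmly.

{"method": "play_rows", "body": {"rows": [{"dp":[0.06,0,0.015],"turn":[0,0,0],"fingers":1},{"dp":[0.03,0,0],"turn":[0,0,0],"fingers":1},{"dp":[0,0,0],"turn":[0,0,0],"fingers":1},{"dp":[0,0,0],"turn":[0,0,0],"fingers":1}]}}

```text
clock: 14.12
eef_pos: [466.6, 114.2, 93.4]
tcp_rot: [3.139, 0.276, -3.123]
contact_force: [11.5, -11.4, 27.0]
opening: 0.654
grasp_force: 43.0
```

```bash
python3 -c "
from go import *
bed()"
```

```text
clock 14.12 bed pos [21.1  1.8 35.3] bedF [ 23.3 -11.7  17.7] err deg [  0.12 -14.18  -0.08] open 0.654 grip 43.0
```

{"method": "play_rows", "body": {"rows": [{"dp":[0.04,-0.04,0.01],"turn":[0,0,0],"fingers":1},{"dp":[0.02,0,0],"turn":[0,0,0],"fingers":1},{"dp":[0,0,0],"turn":[0,0,0],"fingers":1},{"dp":[0,0,0],"turn":[0,0,0],"fingers":1}]}}

```text
clock: 14.45
eef_pos: [466.5, 114.0, 93.5]
tcp_rot: [3.136, 0.281, -3.124]
contact_force: [11.2, -1.2, 28.4]
opening: 0.647
grasp_force: 43.1
```

```bash
python3 -c "
from go import *
bed()"
```

```text
clock 14.45 bed pos [21.1  1.6 35.4] bedF [23.8 -1.5 19. ] err deg [  0.26 -13.93  -0.15] open 0.647 grip 43.1
```

{"method": "play_rows", "body": {"rows": [{"dp":[0,0,0],"turn":[0,0,0],"fingers":1},{"dp":[0.08,0,0.02],"turn":[0,0,0],"fingers":1},{"dp":[0.04,0,0],"turn":[0,0,0],"fingers":1},{"dp":[0,0,0],"turn":[0,0,0],"fingers":1},{"dp":[0,0,0],"turn":[0,0,0],"fingers":1}], "force": 70}}

```text
clock: 14.87
eef_pos: [466.3, 114.2, 93.6]
tcp_rot: [3.136, 0.288, -3.122]
contact_force: [21.9, -13.8, 35.0]
opening: 0.643
grasp_force: 69.1
```

```bash
python3 -c "
from go import *
bed()"
```

```text
clock 14.87 bed pos [20.9  1.8 35.6] bedF [ 36.3 -14.3  19.5] err deg [  0.32 -13.48  -0.09] open 0.643 grip 69.1
```

{"method": "play_rows", "body": {"rows": [{"dp":[-0.12,-0.03,-0.03],"turn":[0,0,0],"fingers":1},{"dp":[0,0,0],"turn":[0,0,0],"fingers":1},{"dp":[0,0,0],"turn":[0,0,0],"fingers":1}], "force": 40}}

```text
clock: 15.12
eef_pos: [466.5, 113.0, 93.7]
tcp_rot: [3.136, 0.28, -3.124]
contact_force: [13.7, 1.0, 23.9]
opening: 0.644
grasp_force: 68.6
```

```bash
python3 -c "
from go import *
bed()"
```

```text
clock 15.12 bed pos [21.1  0.6 35.6] bedF [23.8  0.7 13.8] err deg [  0.27 -13.93  -0.18] open 0.644 grip 68.6
```

{"method": "play_rows", "body": {"rows": [{"dp":[-0.14,0,-0.03],"turn":[0,0,0],"fingers":1},{"dp":[0,0,0],"turn":[0,0,0],"fingers":1},{"dp":[0,0,0],"turn":[0,0,0],"fingers":0.3},{"dp":[0,0,0],"turn":[0,0,0],"fingers":0.2},{"dp":[0,0,0],"turn":[0,0,0],"fingers":0}], "force": 40}}

```text
clock: 15.53
eef_pos: [460.5, 109.9, 90.1]
tcp_rot: [-3.141, 0.259, -3.125]
contact_force: [-0.7, -0.5, -0.2]
opening: 0.921
grasp_force: 0.0
```

{"method": "play_rows", "body": {"rows": [{"dp":[0,0,0],"turn":[0,0,0],"fingers":0},{"dp":[0,0,0],"turn":[0,0,0],"fingers":0},{"dp":[0,0,-0.5],"turn":[0,0,0],"fingers":0},{"dp":[0,0,-0.9],"turn":[0,0,0],"fingers":0},{"dp":[0,0,-0.9],"turn":[0,0,0],"fingers":0}]}}

```text
clock: 15.95
eef_pos: [436.2, 109.4, 179.2]
tcp_rot: [-3.141, 0.256, -3.124]
contact_force: [0.7, 0.3, 0.3]
opening: 0.998
grasp_force: 0.0
```

```bash
cat >> go.py <<'E'
TL=TV*Ro.from_euler('y',15,degrees=True)
E
python3 -c "
from go import *
bed();rel(vise(115,0,120),TP)
grab('scene','s8');grab('top','t8')"
```

```text
clock 15.95 bed pos [ 37.6  -2.4 124.8] bedF [ 0.8  0.2 -0.1] err deg [ -0.09 -15.31  -0.14] open 0.998 grip 0.0
clock 15.95 pos [436.2 109.4 179.2] F [0.7 0.3 0.3] dp total [-1.898  0.064 -0.394] turn total [-0.01 -0.05 -0.03] open 0.998
```

{"method": "play_rows", "body": {"rows": [{"dp":[-0.5,0.03,-0.1],"turn":[0,0,0],"fingers":0.5},{"dp":[-0.5,0.03,-0.1],"turn":[0,0,0],"fingers":1},{"dp":[-0.5,0,-0.1],"turn":[0,0,0],"fingers":1},{"dp":[-0.5,0,-0.1],"turn":[0,0,0],"fingers":1},{"dp":[0,0,0],"turn":[0,0,0],"fingers":1}], "force": 60}}

```text
clock: 16.47
eef_pos: [514.8, 113.9, 217.2]
tcp_rot: [3.14, 0.265, -3.125]
contact_force: [0.1, -0.6, 0.8]
opening: 0.296
grasp_force: 0.0
```

```bash
python3 -c "
from go import *
bed();rel(vise(118,0,48),TP)
d=grab('scene','s9')
T=grab('top','t9');p=T['pixels'].astype(int)
for y in range(200,240,3): print(y,(p[y,284:316,0]-p[y,284:316,2]).tolist())"
```

```text
clock 16.47 bed pos [124.7   0.5 118.4] bedF [ 0.5 -0.6  0.7] err deg [-1.000e-02 -1.483e+01 -1.900e-01] open 0.296 grip 0.0
clock 16.47 pos [514.8 113.9 217.2] F [ 0.1 -0.6  0.8] dp total [-0.288 -0.013  1.744] turn total [ 0.    0.03 -0.03] open 0.296
200 [8, 8, 6, 5, 7, 10, 11, 11, 10, 10, 9, 8, 9, 9, 9, 8, 9, 9, 9, 10, 8, 9, 9, 10, 10, 10, 8, 5, 6, 3, 3, 2]
203 [8, 8, 6, 5, 6, 10, 10, 7, 5, 2, 2, 3, 3, 3, 3, 4, 3, 4, 4, 4, 4, 3, 4, 5, 7, 6, 5, 3, 5, 4, 3, 4]
206 [7, 7, 5, 3, 2, 2, 2, 1, 1, 1, 1, 0, -1, 0, 0, 0, 1, 1, 2, 3, 4, 5, 4, 6, 7, 7, 6, 4, 4, 4, 3, 3]
209 [9, 13, 16, 17, 17, 17, 18, 17, 17, 17, 18, 17, 15, 14, 13, 12, 10, 9, 6, 4, 1, 1, 1, 5, 8, 9, 10, 11, 13, 14, 15, 13]
212 [20, 18, 17, 16, 15, 15, 14, 14, 13, 14, 14, 13, 13, 14, 14, 14, 15, 14, 14, 14, 14, 14, 16, 19, 19, 19, 20, 20, 20, 20, 20, 19]
215 [17, 17, 16, 16, 15, 15, 16, 15, 15, 15, 14, 14, 14, 14, 15, 15, 16, 16, 17, 17, 17, 16, 20, 23, 21, 22, 21, 22, 23, 23, 23, 22]
218 [20, 22, 25, 24, 22, 22, 21, 20, 18, 19, 18, 19, 19, 20, 20, 20, 20, 20, 20, 21, 19, 18, 18, 22, 23, 23, 23, 23, 24, 25, 25, 24]
221 [19, 
[... 221 characters left out ...]
18, 24, 26, 26, 26, 25, 25, 26, 25]
227 [23, 24, 23, 23, 24, 24, 24, 24, 24, 24, 25, 25, 25, 25, 24, 26, 25, 25, 25, 25, 26, 25, 23, 19, 19, 23, 26, 26, 26, 25, 25, 26]
230 [25, 25, 25, 25, 25, 25, 26, 25, 25, 25, 26, 26, 25, 25, 26, 26, 26, 26, 26, 27, 27, 26, 25, 22, 19, 21, 24, 26, 25, 25, 26, 25]
233 [26, 26, 25, 25, 27, 26, 26, 26, 26, 26, 27, 27, 26, 27, 27, 26, 27, 27, 27, 27, 26, 26, 27, 26, 22, 19, 22, 25, 25, 26, 26, 26]
236 [26, 26, 27, 26, 27, 26, 27, 27, 27, 27, 27, 28, 27, 27, 27, 27, 27, 27, 27, 27, 27, 27, 27, 27, 25, 21, 19, 23, 26, 25, 26, 25]
239 [27, 27, 27, 27, 27, 27, 26, 27, 27, 26, 27, 27, 28, 28, 26, 27, 27, 27, 28, 27, 27, 28, 27, 27, 26, 25, 23, 20, 23, 26, 26, 26]
```

{"method": "play_rows", "body": {"rows": [{"dp":[-0.29,0,0.2],"turn":[0,0,0],"fingers":1},{"dp":[0,0,0.5],"turn":[0,0,0],"fingers":1},{"dp":[0,0,0.5],"turn":[0,0,0],"fingers":1},{"dp":[0,0,0.5],"turn":[0,0,0],"fingers":1},{"dp":[0,0,0],"turn":[0,0,0],"fingers":1}]}}

```text
clock: 16.98
eef_pos: [536.4, 113.2, 148.5]
tcp_rot: [-3.14, 0.253, -3.124]
contact_force: [-1.3, -0.6, -0.5]
opening: -0.006
grasp_force: 0.0
```

```bash
python3 -c "
from go import *
bed();rel(vise(106,0,48),TP);print(r.sense()['qpos'].round(2))"
```

```text
clock 16.98 bed pos [109.1  -0.6  48.1] bedF [-1.4 -0.5  0.2] err deg [ -0.13 -15.48  -0.13] open -0.006 grip 0.0
clock 16.98 pos [536.4 113.2 148.5] F [-1.3 -0.6 -0.5] dp total [0.073 0.015 0.024] turn total [-0.02 -0.08 -0.02] open -0.006
[ 0.24  0.23  2.06 -0.1   0.61 -1.27]
```

{"method": "play_rows", "body": {"rows": [{"dp":[0.12,0.01,0.03],"turn":[0,0,0],"fingers":1},{"dp":[0.12,0,0.03],"turn":[0,0,0],"fingers":1},{"dp":[0.1,0,0.02],"turn":[0,0,0],"fingers":1},{"dp":[0,0,0],"turn":[0,0,0],"fingers":1}]}}

```text
clock: 17.32
eef_pos: [527.3, 114.4, 147.3]
tcp_rot: [3.141, 0.263, -3.124]
contact_force: [1.7, 0.6, -0.0]
opening: -0.001
grasp_force: 0.4
```

```bash
python3 -c "
from go import *
bed()"
```

```text
clock 17.32 bed pos [100.6   0.7  51.6] bedF [ 1.5  0.5 -0.9] err deg [ -0.02 -14.95  -0.15] open -0.001 grip 0.4
```

{"method": "play_rows", "body": {"rows": [{"dp":[0.12,0,0.08],"turn":[0,0,0],"fingers":1},{"dp":[0.12,0,0.06],"turn":[0,0,0],"fingers":1},{"dp":[0.1,0,0.03],"turn":[0,0,0],"fingers":1},{"dp":[0,0,0],"turn":[0,0,0],"fingers":1}]}}

```text
clock: 17.65
eef_pos: [515.8, 114.2, 136.8]
tcp_rot: [3.141, 0.262, -3.125]
contact_force: [1.2, 0.8, 2.4]
opening: -0.002
grasp_force: 0.9
```

```bash
python3 -c "
from go import *
bed()"
```

```text
clock 17.65 bed pos [85.4  0.8 48.2] bedF [2.3 0.8 1.5] err deg [ -0.02 -15.01  -0.17] open -0.002 grip 0.9
```

{"method": "play_rows", "body": {"rows": [{"dp":[0.1,0,0.03],"turn":[0,0,0],"fingers":1},{"dp":[0,0,0],"turn":[0,0,0],"fingers":1}]}}

```text
clock: 17.82
eef_pos: [512.3, 114.1, 134.3]
tcp_rot: [3.141, 0.261, -3.125]
contact_force: [1.8, 0.6, 3.1]
opening: 0.004
grasp_force: 1.6
```

{"method": "play_rows", "body": {"rows": [{"dp":[0.08,0,0.02],"turn":[0,0,0],"fingers":1},{"dp":[0,0,0],"turn":[0,0,0],"fingers":1}]}}

```text
clock: 17.98
eef_pos: [509.4, 113.9, 132.6]
tcp_rot: [3.141, 0.261, -3.125]
contact_force: [2.5, 0.3, 4.0]
opening: 0.0
grasp_force: 1.7
```

```bash
python3 -c "
from go import *
bed()"
```

```text
clock 17.98 bed pos [77.7  0.6 47.8] bedF [4.2 0.2 2.2] err deg [ -0.04 -15.05  -0.17] open 0.0 grip 1.7
```

Pushing at about 4 N, so the jaw is sliding. I'll continue in small steps until the force rises.

{"method": "play_rows", "body": {"rows": [{"dp":[0.06,0,0.015],"turn":[0,0,0],"fingers":1},{"dp":[0,0,0],"turn":[0,0,0],"fingers":1}]}}

```text
clock: 18.15
eef_pos: [509.0, 114.0, 132.3]
tcp_rot: [3.141, 0.264, -3.124]
contact_force: [4.9, -1.3, 6.9]
opening: 0.001
grasp_force: 3.8
```

{"method": "play_rows", "body": {"rows": [{"dp":[0.05,0,0.012],"turn":[0,0,0],"fingers":1},{"dp":[0,0,0],"turn":[0,0,0],"fingers":1}]}}

```text
clock: 18.32
eef_pos: [508.9, 114.1, 132.3]
tcp_rot: [3.14, 0.268, -3.124]
contact_force: [8.4, -3.5, 9.5]
opening: 0.004
grasp_force: 5.9
```

```bash
python3 -c "
from go import *
bed()"
```

```text
clock 18.32 bed pos [77.2  0.9 47.8] bedF [11.9 -3.7  4.1] err deg [ 1.000e-02 -1.467e+01 -1.400e-01] open 0.004 grip 5.9
```

{"method": "play_rows", "body": {"rows": [{"dp":[0.08,-0.03,0.02],"turn":[0,0,0],"fingers":1},{"dp":[0,0,0],"turn":[0,0,0],"fingers":1}]}}

```text
clock: 18.48
eef_pos: [508.8, 114.0, 132.3]
tcp_rot: [3.138, 0.273, -3.124]
contact_force: [13.1, 0.6, 11.6]
opening: 0.003
grasp_force: 8.7
```

{"method": "play_rows", "body": {"rows": [{"dp":[0.06,-0.02,0.02],"turn":[0,0,0],"fingers":1},{"dp":[0,0,0],"turn":[0,0,0],"fingers":1}]}}

```text
clock: 18.65
eef_pos: [508.7, 113.9, 132.2]
tcp_rot: [3.137, 0.278, -3.125]
contact_force: [15.9, 2.9, 18.2]
opening: -0.002
grasp_force: 10.9
```

```bash
python3 -c "
from go import *
bed()"
```

```text
clock 18.65 bed pos [77.   0.6 47.9] bedF [23.   2.6  7.8] err deg [  0.2  -14.1   -0.21] open -0.002 grip 10.9
```

{"method": "play_rows", "body": {"rows": [{"dp":[0.1,0,0.02],"turn":[0,0,0],"fingers":1},{"dp":[0,0,0],"turn":[0,0,0],"fingers":1}]}}

```text
clock: 18.82
eef_pos: [508.5, 114.1, 132.3]
tcp_rot: [3.136, 0.285, -3.124]
contact_force: [25.0, -2.3, 19.6]
opening: 0.002
grasp_force: 15.2
```

{"method": "play_rows", "body": {"rows": [{"dp":[0.1,0,0.02],"turn":[0,0,0],"fingers":1},{"dp":[0,0,0],"turn":[0,0,0],"fingers":1}]}}

```text
clock: 18.98
eef_pos: [508.3, 114.3, 132.4]
tcp_rot: [3.136, 0.291, -3.123]
contact_force: [33.1, -8.7, 21.4]
opening: 0.002
grasp_force: 19.6
```

```bash
python3 -c "
from go import *
bed()"
```

```text
clock 18.98 bed pos [76.7  1.  48.2] bedF [39.2 -9.4  2.1] err deg [  0.3  -13.3   -0.12] open 0.002 grip 19.6
```

{"method": "play_rows", "body": {"rows": [{"dp":[0.09,-0.03,0.02],"turn":[0,0,0],"fingers":1},{"dp":[0,0,0],"turn":[0,0,0],"fingers":1},{"dp":[0,0,0],"turn":[0,0,0],"fingers":1},{"dp":[0,0,0],"turn":[0,0,0],"fingers":1}]}}

```text
clock: 19.32
eef_pos: [508.2, 114.2, 132.4]
tcp_rot: [3.133, 0.297, -3.124]
contact_force: [39.5, -3.8, 23.5]
opening: -0.0
grasp_force: 22.7
```

```bash
python3 -c "
from go import *
bed()"
```

```text
clock 19.32 bed pos [76.6  0.9 48.3] bedF [45.9 -4.6  0.7] err deg [  0.42 -12.96  -0.18] open -0.0 grip 22.7
```

Clamped at 46 N. Backing off and lifting away.

{"method": "play_rows", "body": {"rows": [{"dp":[-0.2,0,-0.05],"turn":[0,0,0],"fingers":1},{"dp":[-0.3,0,-0.08],"turn":[0,0,0],"fingers":1},{"dp":[-0.4,0,-0.1],"turn":[0,0,0],"fingers":1},{"dp":[-0.4,0,-0.1],"turn":[0,0,0],"fingers":1},{"dp":[0,0,0],"turn":[0,0,0],"fingers":1}]}}

```text
clock: 19.73
eef_pos: [539.2, 111.3, 149.3]
tcp_rot: [3.141, 0.263, -3.125]
contact_force: [-0.1, 0.3, 0.6]
opening: -0.001
grasp_force: 0.0
```

```bash
python3 -c "
from go import *
bed()"
```

```text
clock 19.73 bed pos [111.9  -2.6  47.4] bedF [0.3 0.3 0.6] err deg [ -0.03 -14.94  -0.19] open -0.001 grip 0.0
```

Clear of the lug. I'll lift and swing aside for a final numerical check.

{"method": "play_rows", "body": {"rows": [{"dp":[-0.1,0,-0.9],"turn":[0,0,0],"fingers":1},{"dp":[-0.1,0,-0.9],"turn":[0,0,0],"fingers":1},{"dp":[0,0,-0.9],"turn":[0,0,0],"fingers":1},{"dp":[0,-0.9,-0.3],"turn":[0,0,0],"fingers":1},{"dp":[0,-0.95,0],"turn":[0,0,0],"fingers":1}]}}

```text
clock: 20.15
eef_pos: [514.8, 37.8, 268.8]
tcp_rot: [3.141, 0.264, -3.12]
contact_force: [1.3, 0.8, -0.6]
opening: 0.0
grasp_force: 0.0
```

{"method": "play_rows", "body": {"rows": [{"dp":[0,-0.95,0],"turn":[0,0,0],"fingers":1},{"dp":[0,-0.95,0],"turn":[0,0,0],"fingers":1},{"dp":[0,-0.95,0],"turn":[0,0,0],"fingers":1},{"dp":[0,-0.95,0],"turn":[0,0,0],"fingers":1},{"dp":[0,-0.5,0],"turn":[0,0,0],"fingers":1}]}}

```text
clock: 20.57
eef_pos: [516.1, -138.0, 264.7]
tcp_rot: [3.141, 0.258, -3.126]
contact_force: [0.5, -0.7, -0.5]
opening: 0.002
grasp_force: 0.0
```

```bash
python3 -c "
from go import *
d=grab('scene','sF');T=grab('top','tF')
m=(d['pixels'][...,0].astype(int)-d['pixels'][...,2])
p=T['pixels'].astype(int)
for y in range(214,244,3): print(y,(p[y,284:316,0]-p[y,284:316,2]).tolist())
P=[vise(x,y,z) for x,y,z in((40,28,64),(40,-28,64),(0,28,64),(0,-28,64),(66,12,74),(66,-12,74),(72,22,34),(72,-22,34))]
print(proj(T,P).round(1).tolist());print(r.sense()['eef_pos'])"
```

```text
214 [7, 10, 9, 6, 6, 9, 10, 9, 6, 5, 5, 5, 5, 6, 5, 6, 6, 5, 5, 4, 5, 5, 4, 6, 6, 7, 4, 4, 4, 5, 3, 3]
217 [6, 8, 8, 6, 6, 9, 9, 8, 7, 6, 8, 8, 8, 7, 7, 7, 7, 7, 7, 5, 4, 4, 4, 6, 7, 6, 5, 3, 4, 4, 4, 3]
220 [7, 8, 8, 7, 6, 9, 12, 11, 7, 6, 7, 8, 8, 8, 8, 7, 7, 8, 7, 6, 4, 3, 4, 9, 13, 12, 8, 4, 3, 3, 4, 3]
223 [6, 6, 8, 7, 6, 14, 22, 19, 12, 11, 11, 12, 11, 13, 12, 12, 12, 12, 10, 12, 13, 13, 15, 20, 27, 27, 18, 8, 4, 4, 3, 2]
226 [6, 6, 7, 7, 9, 20, 30, 35, 35, 31, 22, 15, 13, 13, 13, 13, 13, 13, 15, 24, 32, 35, 35, 35, 35, 32, 22, 8, 5, 4, 3, 1]
229 [6, 5, 8, 7, 12, 30, 42, 45, 45, 44, 44, 45, 44, 44, 44, 44, 45, 46, 46, 46, 45, 46, 45, 46, 45, 42, 29, 11, 5, 4, 3, 2]
232 [5, 5, 7, 8, 16, 39, 54, 57, 58, 57, 58, 57, 57, 57, 57, 57, 57, 57, 57, 56, 56, 56, 56, 56, 55, 50, 35, 14, 5, 5, 4, 2]
235 [5, 7, 8, 10, 13, 30, 48, 56, 58, 58, 58, 58, 58, 58, 57, 57, 56, 53, 53, 53, 53, 53, 54, 53, 52, 48, 32, 13, 4, 4, 4, 3]
238 [8, 9, 11, 12, 14, 28, 44, 50, 52, 52, 52, 52, 53, 52, 53, 53, 52, 52, 51, 52, 51, 52, 51, 51, 50, 48, 33, 14, 7, 6, 7, 6]
241 [10, 12, 13, 13, 14, 24, 41, 51, 53, 53, 53, 53, 53, 53, 53, 53, 53, 52, 50, 51, 51, 51, 51, 51, 51, 46, 32, 14, 7, 10, 10, 11]
[[288.6, 229.0], [309.3, 228.9], [289.0, 241.9], [309.4, 241.8], [294.1, 222.0], [303.1, 222.0], [291.0, 213.5], [307.0, 213.4]]
[ 516.3089551  -137.69963866  264.5536103 ]
```

The final numbers agree. The block's ends are at columns about 288.6 and 310 (midline predicted 299), which is central to about 1-2 mm. Its top edge is at the predicted row 229, and the lug is against it as expected for a gap of about 40 mm. Handing in.

```bash
python3 -c "
from rig import r
print(r.sign_off())"
```

```text
the job is handed in; nothing more can be done
None
```

I handed the job in: the block is seated on the parallels within about 2 mm of midway, was pressed at about 36 N against the fixed jaw with the sliding jaw open, and is clamped at about 46 N, with the arm clear of the vise; no pass or fail result came back.

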